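# Lay out a sign's electronics on its mounting plate

## Task

Lay out the sign's electronics on the blue mounting plate: the silver power supply on the yellow pad between the red-knobbed main switch and the black fan, with the black finned heat sink on top of it, the green controller on the yellow pad in front of the main switch, and the white terminal block on the yellow pad in front of the fan (in front means on the robot's side). Each part lies upright, centred and square on its pad with its long side along the pad's long side, the heat sink centred lengthwise on the power supply; leave everything at rest and released.

Things in the scene. Friction and masses are not known exactly. Their poses are not given: they have to be found in the camera images.
- psu_mid (a point): Centre (half-way up) of the loose silver aluminium power supply, a box 100 (own x, long side) x 48 (own y) x 35 high mm with six black slots in its flat top; z up. 0.2 to 0.45 kg.
- heatsink_mid (a point): Centre (half-way up) of the loose black heat sink, 60 (own x, long side, along the fins) x 44 (own y) x 23 high mm, fins upward; behaves as a solid block; z up. 0.1 to 0.21 kg.
- controller_mid (a point): Centre (half-way up) of the loose green controller box, 70 (own x, long side) x 45 (own y) x 25 high mm, with a black window and three orange dots on its flat top; z up. 0.08 to 0.17 kg.
- terminal_mid (a point): Centre (half-way up) of the loose white terminal block, 76 (own x, long side) x 28 (own y) x 22 high mm, with two rows of brass screws on its flat top; z up. 0.06 to 0.13 kg.
- plate: Fixed blue plate, 220 (own x) x 310 (own y) x 6 mm thick; origin at the centre of its underside, on the bench; own x points away from the robot, own y to its left, turned up to 0.3 rad. Its own yellow pad, for the power supply, 112 (own x) x 60 x 2 mm thick (top 8 mm above the bench), is centred at own x = +48 mm, y = 0, midway between switch and fan.
- main_switch: Switch fixed on the plate, left or right (varies): grey box 52 x 52 x 30 mm with a red knob, 46 mm high in all. Origin at the centre of its underside, on the plate's top (6 mm above the bench). Axes parallel to the plate's. The yellow pad in front of it, 56 (own x) x 84 (own y) x 2 mm thick, is centred 100 mm from the origin along own -x; pad top 8 mm above the bench.
- fan: Fan fixed on the plate, at the other side from the switch: flat black frame 52 x 52 x 26 mm with round grille and white hub. Origin at the centre of its underside, on the plate's top (6 mm above the bench). Axes parallel to the plate's. The yellow pad in front of it, 56 (own x) x 84 (own y) x 2 mm thick, is centred 100 mm from the origin along own -x; pad top 8 mm above the bench.
There are look-alikes about, which are no part of the job. Leave any pink look-alike of the part that bears psu_mid alone.

How it is judged:
By the outcome, as a careful person would: the job done as asked, in the order asked, and still so for the second after the job is handed in, with the robot touching nothing.
It also fails if it takes over 122 s, if anything falls off the work surface, if the arm or the gripper's body presses on something with over 40 N, if the wrist force passes 120 N, or if a joint passes its speed limit or range.

## Robot

A 7-joint arm with a two-finger parallel gripper is mounted at the origin on the work surface. World frame = base frame: x ahead of the robot, y to its left, z up, the work surface at z = 0. Lengths are in m, angles in rad, forces in N, time in s.
With the tool pointing down it reaches from about 0.4 to 0.9 m from the base axis. Payload 5.5 kg.
Tool frame: the origin (TCP) lies midway between the tips of the shut fingers; the grasp point (between the pads) lies 19 mm behind it (manip.grip_depth is the distance from the TCP to the grasp point, in m); z points along the fingers, y is the line along which they close (so a half turn about z gives the same grasp; the last joint's range is limited). The gripper opens to 92 mm and grips with 3 to 60 N. Pads are 19 mm wide; open, the fingers measure 130 mm over their backs; the gripper's body (75 mm by 190 mm) begins 47 mm behind the grasp point.
Start: joints at [-0.889, 0.501, -0.427, 1.55, 0.221, 1.138, -0.21], TCP at [0.264, 0.594, 0.227] pointing down, gripper open.
Joint ranges: [-2.88, 2.88], [-0.31, 2.03], [-1.54, 1.56], [0.2, 2.42], [-1.41, 4.55], [0.19, 2.02], [-2.57, 2.57]. Speed limits (rad/s): [2.57, 2.57, 3.14, 3.14, 3.14, 3.14, 3.14].

## Interface

Orientations are given as a unit quaternion [x, y, z, w].
In Python, from bench import manip, effector, viewer gives the robot as it stands. Calls block until the motion is done:
- manip.move_pose(position, orientation): joint-space move of the TCP to a pose.
- manip.servo_line(position, ori=None, vel=0.15): straight line of the TCP; ori=None keeps the orientation; vel is the mean speed in m/s.
- manip.movej(angles): joint-space move.
- effector.open_jaws() and effector.close(f_grip=None): open the fingers fully, or close them until they stop; f_grip is the grip in N (None keeps the last).
- manip.sleep(seconds).
- manip.solve_ik(position, orientation): joint angles nearest the present ones, or None.
- viewer.get_image(name): name is "side" or "top" or "wrist"; returns the picture (400x640x3 uint8, red, green, blue); there is no depth.
- viewer.get_calibration(name): a dict with "vfov" (degrees; the focal length in pixels is half the picture's height over the tangent of half this angle, whatever the lens; pixels are square), "cx", "cy" (the principal point, pixels), "eye" and "attitude" of the camera in the world. Camera axes: x right, y down, z forward; pixel columns grow to the right and rows downward; lengths in m; the calibration is good to about 2 mm. The wrist camera is an equidistant fisheye: a pixel r from the principal point sees the ray r / f radians off the axis. A picture is of the moment at which its call begins: read the wrist's pose just before it. get_calibration takes no time and is no camera call; for the wrist camera it gives the pose at the moment of the call.
A pose or a line that the arm cannot do raises manip.PlanningError and nothing moves.
- manip.hand_in(): hands the job in; it is judged then, once.
Readings, each from a call of its own:
- manip.current_clock(): time.
- manip.current_q(): joint angles.
- manip.current_joint_velocities(): joint speeds.
- manip.current_tau(): joint torques, N m.
- manip.current_tool_pos(): TCP position.
- manip.current_tcp_rot(): TCP orientation.
- manip.current_force(): force on the tool from outside, world axes, zero at the start.
- manip.current_wrist_torque(): the same for the moment, N m.
- manip.current_finger_gap(): finger opening in m.
- manip.current_gripper_force(): force on a finger pad.
Only numpy, scipy, OpenCV 4.12 (cv2) and the standard library are available. Lean on these libraries where they do the work, as an engineer would, in place of code of your own. Each camera call takes 0.05 s, during which the arm holds its last target. There are 200 camera calls.

## Working session

There is one attempt and no reset: what is moved stays moved. The work goes in short steps, each a Python script; the robot and the scene stay as the last script left them, time stands still between calls to the robot, and variables do not carry over. Pictures are saved under pics/ and viewed, at most 14 in all, crops included, and the job is handed in when it is done.

```bash
ls; mkdir -p pics
python3 - <<'E'
from bench import manip,effector,viewer
import cv2
for n in ["top","side"]:
    im=viewer.get_image(n); cv2.imwrite(f"pics/{n}0.png",im[:,:,::-1]); print(n,viewer.get_calibration(n))
print(viewer.get_calibration("wrist"),manip.current_tcp_rot(),manip.current_clock(),manip.grip_depth)
E
```

```text
pics
top {'vfov': 45.94771333714676, 'cx': 313.6644351846493, 'cy': 198.39522356748478, 'eye': array([ 0.36436113, -0.05827245,  1.20591384]), 'attitude': array([-0.70400245,  0.70554905, -0.06098336,  0.05349873])}
side {'vfov': 53.055934527944316, 'cx': 319.8832965236684, 'cy': 202.85481988208812, 'eye': array([ 0.19187961, -0.76395211,  0.60199307]), 'attitude': array([ 0.85446222, -0.21579648,  0.1037022 , -0.46105536])}
{'vfov': 65.70646984690485, 'cx': 318.15222865917787, 'cy': 205.48088174043937, 'eye': array([0.19118206, 0.62743917, 0.38368542]), 'attitude': array([0.8284815 , 0.53917599, 0.08215137, 0.12711733])} [ 2.07842868e-01  9.78161836e-01 -8.51601752e-04 -1.97490264e-04] 0.1 0.0188
```

View pics/top0.png

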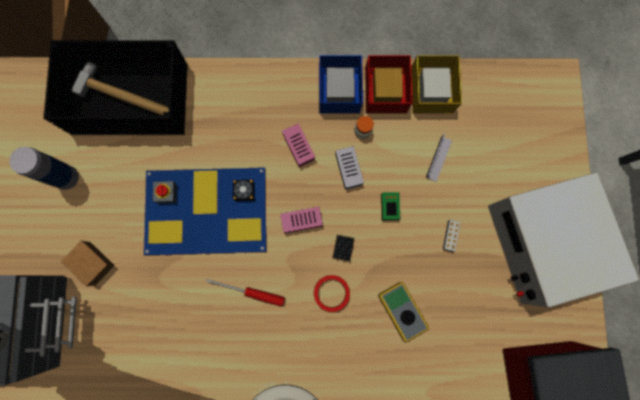

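View pics/side0.png

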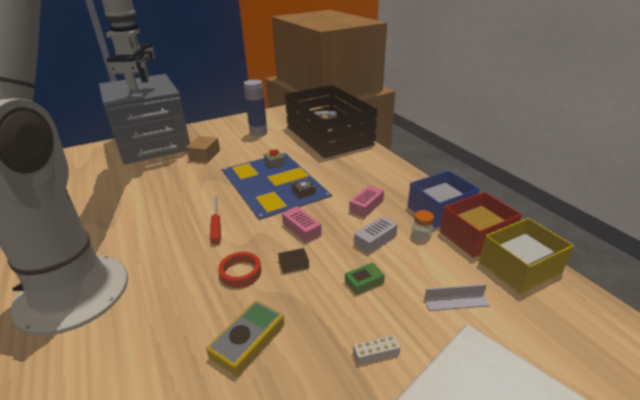

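The top view shows these pixel positions:
- **Plate:** centred near (206,210), with the switch (163,191) on the left and the fan (243,190) on the right.
- **Pads:** (205,192), (165,232) and (244,230).
- **PSU candidates:** grey six-slot box (348,167), and pink boxes (299,145) and (302,220). The silver one fits; the pink ones are the look-alikes.
- **Other parts:** controller (391,207), heat sink (344,248), terminal block (452,236). The L-profile (440,158) and the meter (404,311) aren't parts of the job.

```bash
cat > h.py <<'E'
from bench import manip,effector,viewer
import numpy as np,cv2
from scipy.spatial.transform import Rotation as R
def quat(yaw):   # tool down, closing line (tool y) at angle yaw in world
    y=np.array([np.cos(yaw),np.sin(yaw),0]);z=np.array([0,0,-1.]);x=np.cross(y,z)
    return R.from_matrix(np.c_[x,y,z]).as_quat()
def rays(px,c,fish):
    f=200/np.tan(np.radians(c['vfov'])/2); p=(np.atleast_2d(px).astype(float)-[c['cx'],c['cy']])/f
    if fish:
        t=np.linalg.norm(p,axis=1,keepdims=True)+1e-12; d=np.c_[p/t*np.sin(t),np.cos(t)]
    else: d=np.c_[p,np.ones(len(p))]
    return R.from_quat(c['attitude']).apply(d)
def plane(px,c,z,fish=False):
    d=rays(px,c,fish); return (c['eye']+d*((z-c['eye'][2])/d[:,2])[:,None])[:,:2]
def masks(im):
    h=cv2.cvtColor(im,cv2.COLOR_RGB2HSV);H,S,V=[h[:,:,i].astype(int) for i in range(3)]
    m=dict(yellow=(H>20)&(H<35)&(S>150)&(V>120),blue=(H>100)&(H<125)&(S>120)&(V>40),green=(H>45)&(H<85)&(S>100),
      black=(V<60),white=(S<50)&(V>140),grey=(S<60)&(V>110)&((H>100)|(S<25)))
    return {k:v.astype(np.uint8)*255 for k,v in m.items()}
def blobs(m,amin=60,close=3):
    m=cv2.morphologyEx(m,cv2.MORPH_CLOSE,np.ones((close,close),np.uint8))
    return [c[:,0,:] for c in cv2.findContours(m,cv2.RETR_EXTERNAL,cv2.CHAIN_APPROX_NONE)[0] if cv2.contourArea(c)>amin]
def rect(cont,c,z,fish=False):
    """centre, (long,short), long-side angle mod pi, on plane z"""
    p=plane(cont,c,z,fish)*1000; (cx,cy),(w,h),a=cv2.minAreaRect(p.astype(np.float32))
    if w<h: w,h,a=h,w,a+90
    return np.array([cx,cy])/1000,(w,h),np.radians((a+90)%180-90)
def rectmm(b,c,z,fish=False):
    r=rect(b,c,z,fish); return r[0].round(4),np.round(r[1],1),round(r[2],3)
E
python3 - <<'E'
from h import *
im=cv2.cvtColor(cv2.imread('pics/top0.png'),cv2.COLOR_BGR2RGB);c=viewer.get_calibration('top');M=masks(im)
for k,z in dict(yellow=.008,blue=.006,green=.025,black=.023,white=.022,grey=.035).items():
    for b in blobs(M[k]):
        x,y=b.mean(0)
        if 120<x<480 and 120<y<270: print(k,(int(x),int(y)),*rectmm(b,c,z))
for p in [(163,191),(243,190),(490,208),(520,305),(497,240)]: print(p,im[p[1],p[0]],plane(p,c,0.03))
for p in [(348,180),(344,248),(391,195),(452,236),(452,225)]:print(p,im[p[1],p[0]])
cv2.imwrite('pics/crop1.png',cv2.resize(cv2.imread('pics/top0.png')[120:270,270:530],None,fx=3,fy=3,interpolation=cv2.INTER_CUBIC))
E
```

```text
yellow (164, 231) [0.4756 0.306 ] [81.  53.6] -1.529
yellow (244, 229) [0.4807 0.106 ] [81.2 53.6] -1.555
yellow (204, 191) [0.5785 0.2081] [109.4  56.8] 0.038
blue (205, 209) [0.5296 0.2066] [304.1 214.5] -1.543
green (390, 205) [ 0.5378 -0.2658] [67.6 43.2] -0.026
black (343, 247) [ 0.4325 -0.1447] [55.8 42.2] -0.2
black (391, 208) [ 0.5318 -0.2672] [33.5 25.4] -0.028
black (170, 196) [0.562 0.289] [66.3 41.1] -0.662
black (243, 190) [0.5785 0.1061] [56.8 54.3] 1.57
white (452, 234) [ 0.4646 -0.4197] [72.6 23.3] -0.227
white (349, 165) [ 0.6434 -0.1638] [97.3 45.9] 0.27
white (440, 158) [ 0.6616 -0.4007] [116.2  20.4] -0.355
grey (349, 166) [ 0.6377 -0.1614] [96.9 46.1] 0.251
grey (439, 158) [ 0.6588 -0.3921] [114.6  22.7] -0.406
(163, 191) [145  26  21] [[0.57605536 0.30915631]]
(243, 190) [157 158 154] [[0.57838824 0.10761317]]
(490, 208) [62 60 53] [[ 0.53143933 -0.51666132]]
(520, 305) [97 76 50] [[ 0.29166926 -0.57510947]]
(497, 240) [160 135  91] [[ 0.45062738 -0.52909237]]
(348, 180) [153 148 151]
(344, 248) [26 27 28]
(391, 195) [54 96 44]
(452, 236) [164 158 141]
(452, 225) [146 134 111]
```

View pics/crop1.png

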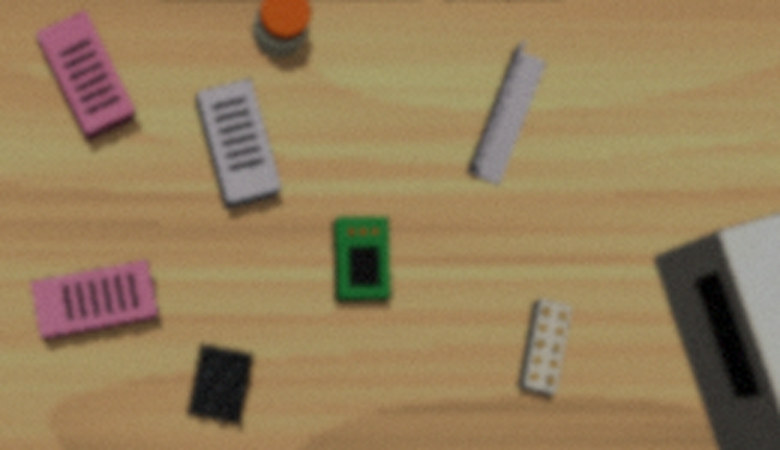

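The crop confirms the silver six-slot box at full-image (349,166) as the power supply, 97x46 mm and clearly grey. The pink ones at (299,145) and (302,220) are decoys. The measured sizes all fit. Next I take wrist close-ups of the plate and the PSU.

```bash
cat >> h.py <<'E'
def best(pos,yaw):
    q0=manip.current_q();o=[]
    for k in (0,np.pi):
        q=manip.solve_ik(pos,quat(yaw+k))
        if q is not None: o.append((np.abs(np.array(q)-q0).max()+max(0,abs(q[6])-2.3)*9,yaw+k))
    assert o,'no ik'
    return min(o)[1]
OFF=None
def camoff():
    c=viewer.get_calibration('wrist');return R.from_quat(manip.current_tcp_rot()).inv().apply(c['eye']-manip.current_tool_pos())
def look(xy,z,yaw,name=None):
    off=camoff()
    yaw=best([xy[0],xy[1],z],yaw)
    d=R.from_quat(quat(yaw)).apply(off); manip.move_pose([xy[0]-d[0],xy[1]-d[1],z],quat(yaw)); manip.sleep(.15)
    c=viewer.get_calibration('wrist'); im=viewer.get_image('wrist')
    if name: cv2.imwrite(f'pics/{name}.png',im[:,:,::-1])
    return im,c
E
python3 - <<'E'
from h import *
print(camoff())
im,c=look([.54,.207],.28,1.6,'w_plate'); M=masks(im)
for k,z in dict(yellow=.008,blue=.006).items():
    for b in blobs(M[k],600): print(k,b.mean(0).round(),*rectmm(b,c,z,True))
im,c=look([.6406,-.1626],.16,1.83,'w_psu'); M=masks(im)
for k in('grey','white'):
    for b in blobs(M[k],2000,9): print(k,b.mean(0).round(),*rectmm(b,c,.035,True))
print(c['eye'],manip.current_clock(),manip.current_q(),manip.current_tool_pos())
E
```

```text
[ 0.08055635  0.00132464 -0.15789583]
yellow [318. 141.] [0.5819 0.2097] [110.1  58.9] 0.027
yellow [390.  73.] [0.4791 0.3071] [82.  54.8] -1.54
yellow [247.  72.] [0.485  0.1072] [83.2 54.9] -1.54
blue [307. 115.] [0.5333 0.2084] [303.6 214.1] -1.544
grey [285. 326.] [ 0.8835 -0.1363] [88.1 52.3] -1.308
grey [318. 112.] [ 0.6424 -0.1608] [96.4 45.9] 0.263
white [324. 118.] [ 0.6423 -0.1604] [98.8 46.6] 0.246
[ 0.64137663 -0.16064774  0.31865763] 3.8333 [ 0.33241375  0.68823524 -0.27947821  1.37346668  0.19660915  1.10603214
  1.85783338] [ 0.71874479 -0.14102762  0.16076795]
```

```bash
python3 -c "
import cv2,numpy as np
a=cv2.imread('pics/w_plate.png');b=cv2.imread('pics/w_psu.png');cv2.imwrite('pics/pair.png',cv2.resize(np.vstack([a,b]),(480,600)))"
```

```text
(no output)
```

View pics/pair.png

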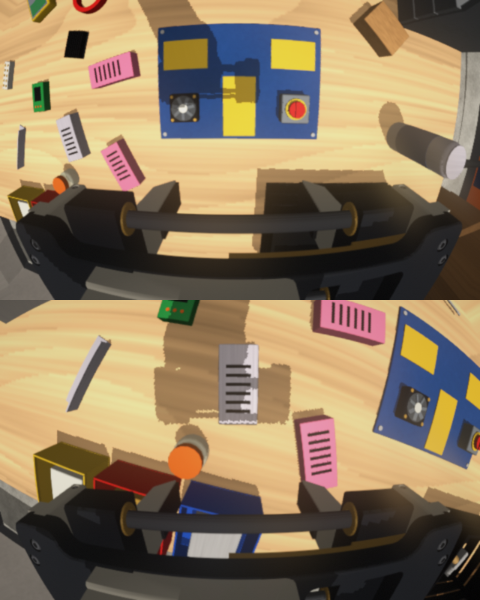

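The top half shows the plate with fan left and switch right (flipped view) and no obstructions. The bottom half shows the silver PSU at wrist pixel (318,112). The top and wrist estimates differ by about 4 mm, so I view the PSU with the hand turned half round to find the camera's bias.

Run:
```python
from h import *
def lookf(xy,z,yaw):
    off=camoff(); d=R.from_quat(quat(yaw)).apply(off)
    manip.move_pose([xy[0]-d[0],xy[1]-d[1],z],quat(yaw)); manip.sleep(.15)
    c=viewer.get_calibration('wrist'); return viewer.get_image('wrist'),c
y0=R.from_quat(manip.current_tcp_rot()).as_matrix()[:2,1]; y0=np.arctan2(y0[1],y0[0]); print('yaw',y0)
for yaw in (y0+np.pi,):
  try:
    im,c=lookf([.6424,-.1604],.16,yaw); M=masks(im); cv2.imwrite('pics/w_psu2.png',im[:,:,::-1])
    for b in blobs(M['white'],2000,9): print(b.mean(0).round(),*rectmm(b,c,.035,True))
    print(manip.current_q())
  except Exception as e: print(e)
for n,xy,z,yaw in [('black',(.4325,-.1447),.023,-.2+np.pi/2),('green',(.5378,-.2658),.025,-.026+np.pi/2),('white',(.4646,-.4197),.022,-.227)]:
  try:
    for k in (0,np.pi):
      im,c=lookf(xy,.16,yaw+k); M=masks(im)
      if k==0: cv2.imwrite(f'pics/w_{n}.png',im[:,:,::-1])
      for b in blobs(M[n],700,9):
        r=rectmm(b,c,z,True)
        if np.linalg.norm(r[0]-xy)<.03: print(n,k>0,b.mean(0).round(),*r)
  except Exception as e: print(n,k,e)
print(manip.current_clock())
```

```text
yaw 1.8324133535275067
[611. 358.] [ 0.3776 -0.976 ] [474.8 259.7] 1.404
[321. 114.] [ 0.6429 -0.1611] [99.1 46.9] 0.256
[-0.05918595  0.46510011  0.41994342  1.78268295 -0.2281604   0.94176362
 -0.85256631]
black False [319. 113.] [ 0.4378 -0.1437] [54.5 41.4] -0.206
green False [315. 115.] [ 0.5435 -0.2658] [69.  43.4] 0.006
green True [321. 108.] [ 0.5434 -0.2659] [68.5 43.7] 0.005
white False [319. 112.] [ 0.4681 -0.4192] [74.2 26.8] -0.228
white True [316. 110.] [ 0.4682 -0.4196] [74.  25.4] -0.245
20.5
```

The two wrist views agree within 0.5 mm, so I use the wrist values. Now I place the PSU.

```bash
cat >> h.py <<'E'
PSI=.028
P_PSU=np.array([.5816,.2097]); P_SW=np.array([.4791,.3071]); P_FAN=np.array([.4850,.1072])
def V(xy,z): return [xy[0],xy[1],z]
def pick(xy,yaw,f,z=.005,hi=.13):
    yaw=best(V(xy,hi),yaw); manip.move_pose(V(xy,hi),quat(yaw)); manip.servo_line(V(xy,z),vel=.12)
    effector.close(f_grip=f); print('gap',manip.current_finger_gap(),'F',manip.current_gripper_force())
    manip.servo_line(V(xy,hi),vel=.2); print('gap lifted',manip.current_finger_gap(),manip.current_clock())
def place(xy,yaw,z,hi=.15):
    yaw=best(V(xy,hi),yaw); manip.move_pose(V(xy,hi),quat(yaw)); manip.servo_line(V(xy,z+.012),vel=.15); manip.sleep(.1)
    manip.servo_line(V(xy,z+.0005),vel=.03); manip.sleep(.1); print('pos',manip.current_tool_pos(),'F',manip.current_force())
    effector.open_jaws(); manip.servo_line(V(xy,hi),vel=.2); print('t',manip.current_clock())
E
python3 - <<'E'
from h import *
pick([.6426,-.1608],.254+np.pi/2,35)
place(P_PSU,PSI+np.pi/2,.013)
im,c=look(P_PSU,.2,PSI+np.pi/2,'p_psu');M=masks(im)
for k,z in (('white',.043),('grey',.043),('yellow',.008)):
    for b in blobs(M[k],1000,9): print(k,b.mean(0).round(),*rectmm(b,c,z,True))
print(manip.current_clock())
E
```

```text
gap 0.0475639167927533 F 35.00019907951355
gap lifted 0.04776463067820285 24.525
pos [0.58148328 0.20963619 0.01333122] F [-0.39420639  0.47930255 -2.91907945]
t 29.3417
white [223. 114.] [0.5796 0.308 ] [46.5 45.8] -1.534
white [318. 107.] [0.5844 0.2098] [105.6  54.9] 0.029
grey [ 24. 370.] [-0.0678  1.1414] [779.4 238. ] -1.102
grey [223. 114.] [0.5793 0.3074] [49.5 48.5] 0.035
grey [317. 112.] [0.5843 0.2098] [105.3  55.9] 0.029
yellow [400. 197.] [0.4856 0.1071] [83.1 54. ] -1.55
yellow [236. 197.] [0.4792 0.3064] [83.3 55.3] -1.548
30.0083
```

View pics/p_psu.png

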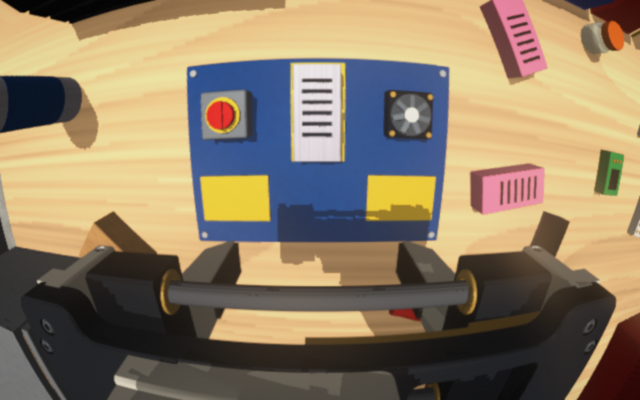

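The picture shows the PSU on the middle pad at (318,112). The mask merged with the pad, so I'm tightening it and enlarging the view.

Run:
```python
from h import *
im=cv2.cvtColor(cv2.imread('pics/p_psu.png'),cv2.COLOR_BGR2RGB); c=viewer.get_calibration('wrist')
cv2.imwrite('pics/crop2.png',cv2.resize(im[50:180,270:370,::-1],None,fx=4,fy=4,interpolation=cv2.INTER_CUBIC))
h=cv2.cvtColor(im,cv2.COLOR_RGB2HSV)
for y in (85,112,140): print([tuple(h[y,x]) for x in list(range(288,298))+list(range(337,349))])
print(c['eye'])
B=((h[:,:,0]>100)&(h[:,:,0]<125)&(h[:,:,1]>120)).astype(np.uint8)
```

```text
[(np.uint8(110), np.uint8(151), np.uint8(145)), (np.uint8(111), np.uint8(122), np.uint8(144)), (np.uint8(22), np.uint8(33), np.uint8(148)), (np.uint8(25), np.uint8(147), np.uint8(217)), (np.uint8(24), np.uint8(127), np.uint8(215)), (np.uint8(19), np.uint8(41), np.uint8(214)), (np.uint8(0), np.uint8(10), np.uint8(227)), (np.uint8(168), np.uint8(5), np.uint8(233)), (np.uint8(168), np.uint8(5), np.uint8(236)), (np.uint8(168), np.uint8(5), np.uint8(235)), (np.uint8(174), np.uint8(6), np.uint8(231)), (np.uint8(174), np.uint8(6), np.uint8(231)), (np.uint8(173), np.uint8(10), np.uint8(221)), (np.uint8(12), np.uint8(27), np.uint8(190)), (np.uint8(20), np.uint8(97), np.uint8(157)), (np.uint8(22), np.uint8(161), np.uint8(162)), (np.uint8(23), np.uint8(170), np.uint8(187)), (np.uint8(24), np.uint8(151), np.uint8(209)), (np.uint8(21), np.uint8(62), np.uint8(161)), (np.uint8(112), np.uint8(90), np.uint8(141)), (np.uint8(110), np.uint8(137), np.uint8(145)), (np.uint8(110), np.uint8(141), np.uint8(145))]
[(np.uint8(109), np.uint8(156), np.uint8(149)), (np.uint8(109), np.uint8(118), np.uint8(143)), 
[... 1255 characters left out ...]
8(9), np.uint8(226)), (np.uint8(165), np.uint8(7), np.uint8(228)), (np.uint8(163), np.uint8(8), np.uint8(228)), (np.uint8(167), np.uint8(10), np.uint8(225)), (np.uint8(163), np.uint8(10), np.uint8(222)), (np.uint8(172), np.uint8(13), np.uint8(208)), (np.uint8(15), np.uint8(41), np.uint8(173)), (np.uint8(21), np.uint8(116), np.uint8(154)), (np.uint8(22), np.uint8(156), np.uint8(160)), (np.uint8(23), np.uint8(155), np.uint8(171)), (np.uint8(23), np.uint8(116), np.uint8(169)), (np.uint8(111), np.uint8(33), np.uint8(130)), (np.uint8(110), np.uint8(137), np.uint8(143)), (np.uint8(110), np.uint8(151), np.uint8(145)), (np.uint8(109), np.uint8(154), np.uint8(144))]
[0.58215616 0.20930014 0.35646253]
```

View pics/crop2.png

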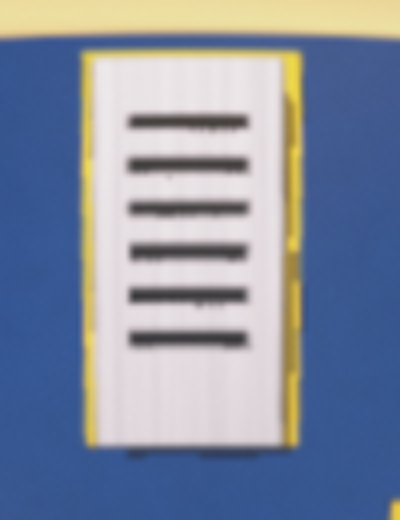

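Run:
```python
from h import *
im=cv2.cvtColor(cv2.imread('pics/p_psu.png'),cv2.COLOR_BGR2RGB); c=viewer.get_calibration('wrist')
h=cv2.cvtColor(im,cv2.COLOR_RGB2HSV)
m=((h[:,:,1]<55)&(h[:,:,2]>170)).astype(np.uint8)*255; m[:, :285]=0;m[:,350:]=0
m=cv2.morphologyEx(m,cv2.MORPH_CLOSE,np.ones((9,9)));m=cv2.morphologyEx(m,cv2.MORPH_OPEN,np.ones((9,9)))
ax=np.array([np.cos(PSI),np.sin(PSI)]);ay=np.array([-ax[1],ax[0]])
def ext(m,z,amin=800):
    for b in blobs(m,amin):
        r=rectmm(b,c,z,True); d=r[0]-[.5333,.2084]; print(b.mean(0).round(),*r,'plate frame mm',(1000*np.array([d@ax,d@ay])).round(1))
ext(m,.043)
nb=((h[:,:,0]>100)&(h[:,:,0]<125)&(h[:,:,1]>100)).astype(np.uint8)*255   # blue
ext(nb,.006)
# pad+psu hull within plate: non-blue blob
b=cv2.bitwise_not(nb); b[:,:270]=0;b[:,370:]=0;b[:60]=0;b[170:]=0
ext(b,.008)
ext(masks(im)['yellow'],.008)
```

```text
[317. 112.] [0.5818 0.2106] [98.5 47. ] 0.036 plate frame mm [48.5  0.8]
[ 29. 102.] [0.6369 0.6701] [193.7  96.8] 1.52 plate frame mm [116.5 458.6]
[329. 159.] [0.5346 0.2084] [305.3 216. ] -1.541 plate frame mm [ 1.3 -0. ]
[318. 111.] [0.5822 0.2097] [114.8  63. ] 0.032 plate frame mm [48.9 -0.1]
[400. 197.] [0.4856 0.1071] [83.1 54. ] -1.55 plate frame mm [-50.5 -99.9]
[236. 197.] [0.4792 0.3064] [83.3 55.3] -1.548 plate frame mm [-51.3  99.5]
```

The PSU sits within 1 mm of centre and square. Next come the heat sink onto it, then the controller.

Run:
```python
from h import *
pick([.4378,-.1437],-.206+np.pi/2,20,z=.004)
place([.5817,.2103],.032+np.pi/2,.047,hi=.17)
im,c=look([.54,.2084],.22,PSI+np.pi/2,'p_hs')
print(manip.current_clock())
pick([.5434,-.2658],.005+np.pi/2,20,z=.004)
place([.4791,.3068],.029,.012)
print(manip.current_clock())
```

```text
gap 0.044042311355896716 F 20.000096261501312
gap lifted 0.043796204597378686 34.1583
pos [0.58157878 0.2102704  0.04733538] F [ 0.63416264 -0.81871212 -2.16348367]
t 38.9
39.6917
gap 0.04476950977203021 F 20.000072121620178
gap lifted 0.04507260263318674 44.25
pos [0.47898149 0.30673275 0.01235294] F [-0.00826461 -0.15247772 -0.30604205]
t 49.8
49.8
```

View pics/p_hs.png

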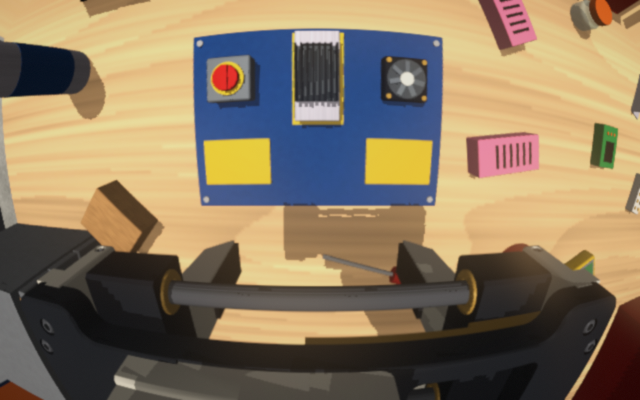

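View pics/w_white.png

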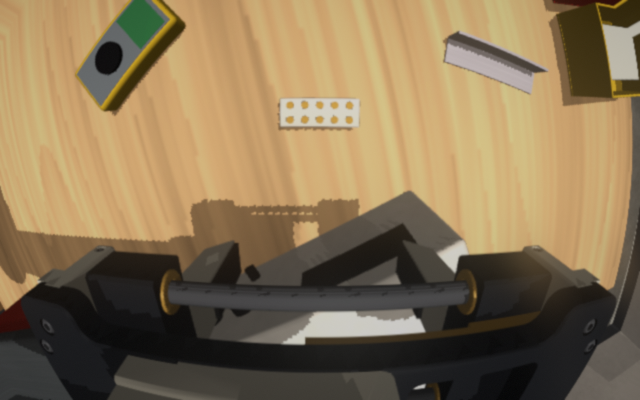

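The heat sink is centred on the PSU at (318,73). The terminal (320,112) stands free, but the white instrument is near its long side. I grip it by its ends (76 mm).

Run:
```python
from h import *
pick([.4682,-.4194],-.236,15,z=.004)
place([.4853,.1071],.029+np.pi/2,.012)
im,c=look([.53,.2084],.2,PSI+np.pi/2,'p_all')
print(manip.current_clock(),manip.current_finger_gap())
h=cv2.cvtColor(im,cv2.COLOR_RGB2HSV).astype(int)
ax=np.array([np.cos(.029),np.sin(.029)]);ay=np.array([-ax[1],ax[0]])
def ext(n,m,z,amin=500):
    for b in blobs(m.astype(np.uint8)*255,amin,9):
        r=rectmm(b,c,z,True); d=r[0]-[.534,.2084]
        if abs(d).max()<.16: print(n,b.mean(0).round(),*r,'plate mm',(1000*np.array([d@ax,d@ay])).round(1))
M=masks(im)
ext('green',M['green']>0,.033); ext('white',(h[:,:,1]<40)&(h[:,:,2]>150),.030); ext('black',M['black']>0,.066); ext('yellow',M['yellow']>0,.008)
ext('blue',M['blue']>0,.006)
```

```text
gap 0.07548316756172825 F 15.000555217266083
gap lifted 0.07579691469537964 54.7667
pos [0.48528755 0.10712619 0.01240989] F [-0.28664624 -0.53986773 -0.15546024]
t 59.7583
60.675 0.09185717156535718
green [412.  73.] [0.4806 0.3045] [72.9 44.8] -1.539 plate mm [-50.6  97.6]
white [321. 202.] [0.6261 0.2128] [49.9 17.3] -1.542 plate mm [92.2  1.7]
white [412. 164.] [0.5808 0.3121] [48.9 48.2] 0.024 plate mm [ 49.8 102.3]
white [216.  71.] [0.4746 0.1037] [80.9 59.8] -1.542 plate mm [ -62.4 -102.9]
black [237. 155.] [0.5768 0.123 ] [48.1 45.5] 1.564 plate mm [ 40.3 -86.6]
black [322. 161.] [0.575  0.2108] [46.7 42.7] 0.008 plate mm [41.1  1.2]
black [407.  72.] [0.4853 0.2892] [27.9 21. ] -1.54 plate mm [-46.3  82.2]
yellow [237.  74.] [0.4848 0.1071] [82.3 55.3] -1.54 plate mm [-52.1 -99.8]
blue [319. 120.] [0.5332 0.2082] [304.6 213.9] -1.542 plate mm [-0.8 -0.2]
```

View pics/p_all.png

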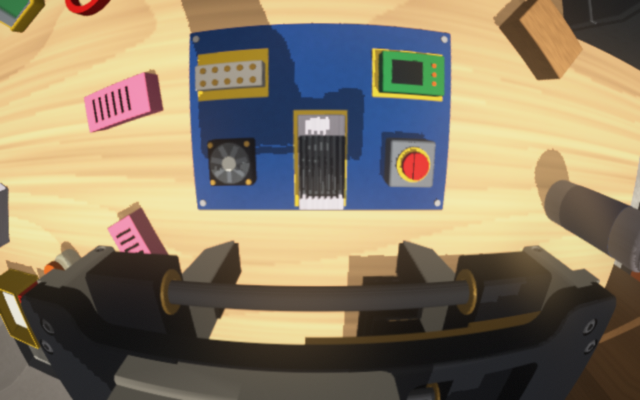

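All parts are placed: terminal (230,75), controller (412,73), heat sink (322,165). The oblique view exaggerates the offsets, so I check each from directly above.

Run:
```python
from h import *
ax=np.array([np.cos(.029),np.sin(.029)]);ay=np.array([-ax[1],ax[0]])
crops=[]
for n,xy,z in (('term',[.4852,.1071],.030),('ctl',[.4791,.3068],.033),('hs',[.5817,.2103],.066)):
    im,c=look(xy,.2,PSI+np.pi/2,'f_'+n); h=cv2.cvtColor(im,cv2.COLOR_RGB2HSV).astype(int)
    ms={'term':[((h[:,:,1]<70)&(h[:,:,2]>120),z)],'ctl':[((h[:,:,0]>40)&(h[:,:,0]<90)&(h[:,:,1]>90),z)],
        'hs':[((h[:,:,2]<75),z),((h[:,:,1]<55)&(h[:,:,2]>110),.043)]}[n]
    blue=(h[:,:,0]>98)&(h[:,:,0]<128)&(h[:,:,1]>100); ms.append((~blue,.008))
    for m,zz in ms:
        for b in blobs(cv2.morphologyEx(m.astype(np.uint8)*255,cv2.MORPH_OPEN,np.ones((3,3))),400,7):
            r=rectmm(b,c,zz,True); d=r[0]-[.534,.2084]
            if np.linalg.norm(r[0]-xy)<.025: print(n,zz,b.mean(0).round(),*r,'plate mm',(1000*np.array([d@ax,d@ay])).round(1))
    u=R.from_quat(c['attitude']).inv().apply([0,0,-1.]); 
    crops.append(cv2.resize(im[50:180,250:390,::-1],None,fx=2.8 if 0 else 1.9*1.0,fy=1.9,interpolation=cv2.INTER_CUBIC))
cv2.imwrite('pics/final3.png',np.hstack(crops)); print(manip.current_clock())
```

```text
term 0.03 [318. 113.] [0.4878 0.109 ] [74.7 26.7] -1.537 plate mm [-49.1 -98. ]
ctl 0.033 [320. 112.] [0.4803 0.3066] [67.9 43.4] -1.543 plate mm [-50.8  99.7]
hs 0.066 [317. 115.] [0.5834 0.211 ] [58.6 42.8] 0.039 plate mm [49.5  1.2]
63.225
```

View pics/final3.png

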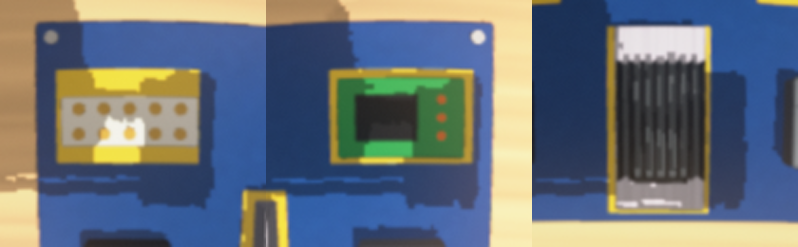

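The controller is within about 1 mm, and the heat sink is within about 1 mm of the PSU. The terminal sits about 2.5 mm back and 1.5 mm sideways on its pad, so I nudge it by regripping.

Run:
```python
from h import *
a=[.4878,.1088]; t=[.4851,.1071]; y=best(V(a,.14),.030+np.pi/2)
manip.move_pose(V(a,.14),quat(y)); manip.servo_line(V(a,.0125),vel=.1); effector.close(f_grip=12); print(manip.current_finger_gap())
manip.servo_line(V(a,.022),vel=.05); manip.servo_line(V(t,.022),vel=.03)
manip.sleep(.1); manip.servo_line(V(t,.0127),vel=.03); manip.sleep(.1); effector.open_jaws(); manip.servo_line(V(t,.15),vel=.15)
im,c=look(t,.2,PSI+np.pi/2,'g_term'); h=cv2.cvtColor(im,cv2.COLOR_RGB2HSV).astype(int)
m=(h[:,:,1]<70)&(h[:,:,2]>120)
for b in blobs(cv2.morphologyEx(m.astype(np.uint8)*255,cv2.MORPH_OPEN,np.ones((3,3))),400,7):
    r=rectmm(b,c,.03,True)
    if np.linalg.norm(r[0]-t)<.03: print(*r)
cv2.imwrite('pics/g_crop.png',cv2.resize(im[40:240,200:440,::-1],None,fx=3,fy=3,interpolation=cv2.INTER_CUBIC))
print(manip.current_clock())
```

```text
0.07583159131889136
[0.4842 0.1084] [74.4 27.4] -1.539
69.4167
```

View pics/g_crop.png

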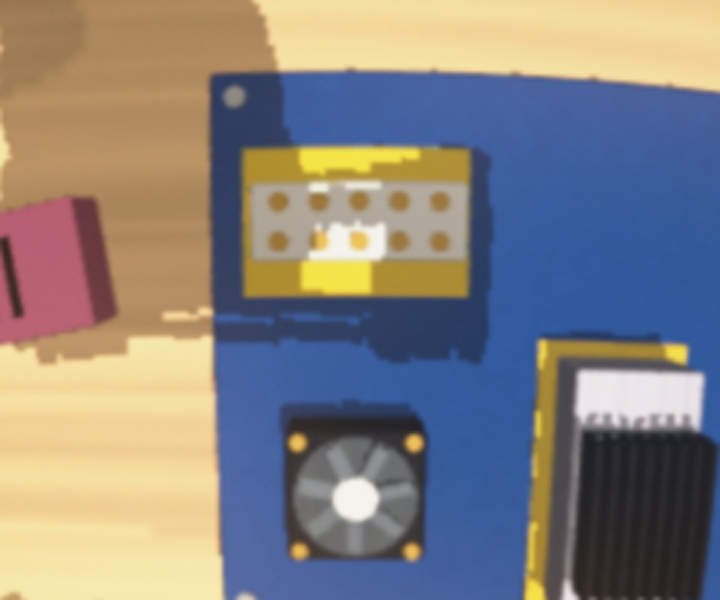

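The terminal at crop (360,222) now lies centred and square on its pad (centre 356,222), within about 1 mm. The gripper is open, up high and touching nothing, so I hand in.

```bash
python3 -c "
from bench import manip
print(manip.hand_in())"
```

```text
the job is handed in; nothing more can be done
None
```

The job is handed in at about 69 s of the 122 s limit: all four parts are on their spots, placed in the order asked, each measured within about 1.5 mm of centre and square, with the heat sink on the power supply and the gripper open and clear.

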